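Dial the lock-shelf crate open

TASK

Unlock the crate: keep its dial pushed down against its spring, gently, and turn it left (anticlockwise) to the third mark left of the long centre mark, right to the third mark right of it, then left again to the first mark left, pausing about half a second on each, still pushing, and not running past either third mark. Then let go of the dial there and draw the bolt by its knob all the way back towards the dial. The dial must stay on that mark, and leave the other things alone.

Things in the scene. Friction and masses are not known exactly. Their poses are not given: they have to be found in the camera images.
- crate: Low pine crate, fixed, 250 x 340 x 100 mm high; on its lid a grey lock case, 130 x 250 mm, top face at z = 130 mm. Origin: centre of the underside; at yaw 0 x points away from the robot, y to its left. The dial's upright axis is at (0, -60) mm. The bolt lies along y at x = 0, its nose in a keeper (top 146 mm high) at y = 150. Two bolt guides, 13 mm high, at y = 12 and 103.
- centre_mark (a point): Middle of the long white centre mark on the lock case's top, beyond the dial (+x of the crate), 54 mm from the dial's axis. Four short white marks lie on each side of it round the dial, 12 degrees (0.2094 rad) apart; the left ones are on the crate's +y side. Axes as the crate's.
- dial (a joint): Angle of the dial, rad: 0 = pointer on the long centre mark, positive = turned left (anticlockwise from above). Third mark left = 0.628, third right = -0.628, first left = 0.209. Stops at +-1.0. Starts at -0.4 to 0.05; 0.06 N m of friction; stays where it is left.
- dial_grip (a point): Middle of the top of the dial's grip bar, on the dial's axis; x along the bar to the white pointer, z up. Steel disc 80 mm across, 8 mm thick; on it a bar 56 mm long (x), 14 mm wide (y), 28 mm high. At the start the bar's top is 67 to 71 mm above the lock case.
- stem: The dial's stem with the dial on it, as one; it slides straight down when pushed and, hidden in the case, meets the lock works' spring plate; for poses use dial_grip. Free play with about 3 N of rubbing comes first, by an unknown 2 to 28 mm: it must be felt for.
- bolt (a joint): How far the bolt is drawn, m: 0 = shut in its keeper, 0.024 = fully back, at its stop. It slides along the crate's -y, towards the dial, with about 5 N of friction and stays where left. Its tail runs into a slot in the dial's skirt: blocked after a few mm unless the dial is on the first mark left (within about 0.1 rad).
- bolt_knob (a point): Centre of the top of the bolt's upright round knob, 16 mm across, 40 mm tall, its top 46 mm above the lock case; axes as the crate's. With the bolt shut it is at (0, 70) mm in the crate's frame.
- pawl: Bystander: grey cast iron pawl, 70 x 30 x 16 mm, lying on the lid on the robot's side of the lock case. Origin at the middle of its underside.
- float: Bystander: round yellow plastic tally float, 36 mm across, 32 mm high, on the lid beyond the lock case. Origin under its centre.
- oil_can: Bystander: squat copper oil can, 72 mm across, 97 mm high with its spout, standing on the shelf. Origin under its centre.
- mallet1: Bystander: wooden mallet head, 60 mm diameter, 90 mm long, lying on the shelf. Origin under its centre.
- mallet2: Bystander: a second such mallet head.
- driver: Bystander: screwdriver lying on the shelf.
- grease_tin: Bystander: round dark grease tin, 66 mm across, 60 mm high, on the shelf. Origin under its centre.
- works: The lock works, out of sight in the case under the dial; its origin is on the dial's axis 101 mm above the shelf and tells nothing of the spring plate in it, whose height varies by 22 mm. The plate gives at 7 N/mm, 5 mm far. The lock takes a mark only with 8 N or more of the stem on the plate for 0.3 s; over 20 N there damages it. It springs back when let go; nothing holds the stem down.

How it is judged:
By the outcome, as a careful person would: the job done as asked, in the order asked, and still so for the second after the job is handed in, with the robot touching nothing.
It also fails if it takes over 67 s, if anything falls off the work surface, if the arm or the gripper's body presses on something with over 40 N, if the wrist force passes 120 N, or if a joint passes its speed limit or range.

ROBOT

A 6-joint arm with a two-finger parallel gripper is mounted at the origin on the work surface. World frame = base frame: x ahead of the robot, y to its left, z up, the work surface at z = 0. Lengths are in m, angles in degrees, forces in N, time in s.
With the tool pointing down it reaches from about 0.25 to 0.725 m from the base axis. Payload 9.7 kg.
Tool frame: the origin (TCP) lies at the very end of the fingers, on their centre line; the grasp point (between the pads) lies 19 mm behind it; z points along the fingers, y is the direction in which the jaws open and shut (so a half turn about z gives the same grasp; the last joint's range is limited). The gripper opens to 85 mm and grips with 20 to 120 N. Pads are 22 mm wide; open, the fingers measure 114 mm over their backs; the gripper's body (76 mm by 85 mm) begins 54 mm behind the grasp point. The pads swing forward as they close: fully open they stand 13 mm farther back than shut.
Start: joints at [-76.433, 4.979, 10.078, 95.1, 0, 90], TCP at [0.129, -0.535, 0.231] pointing down, gripper open.
Joint ranges: [-179.16, 179.16], [-48.56, 103.87], [-65.8, 70.77], [-126.05, 130.52], [-82.76, 87.17], [-180, 180]. Speed limits (degrees/s): [127.2, 127.2, 147.25, 180, 180, 180].

INTERFACE

Orientations are given as [roll, pitch, yaw] about the fixed x, y, z axes, in that order (R = Rz(yaw) Ry(pitch) Rx(roll)).
In Python, from workcell import bot gives the robot as it stands.
- The arm moves only by the shell command python3 -m pendant 'ROWS' [FORCE]. ROWS is JSON, a list that holds one entry, the list of rows, each a list of 7 numbers: the shift along the tool's x, y, z in cm, then the turn, a rotation vector about the tool's x, y, z in rad, then the opening in per cent of the stroke, from 0 (shut) to 100 (fully open). In form: [[[dx, dy, dz, ax, ay, az, gripper], ...]]. A call has 1 to 5 rows; each row shifts and turns the pose as measured when the row begins, along the tool's axes as they then stand; what a row does not reach is not made up. A row lasts 1/12 s, in which the tool goes at most 41.7 mm and 7.16 degrees, less where a joint would pass 70% of its speed; a pose out of reach is approached as far as the arm can. A call with a gripper value outside its range is refused whole. The fingers move at their own pace and stop on an object; FORCE is the grip in N (left out, the last holds). Time passes only in rows, so rows that do not move let the fingers close. It gives the time, the measured TCP pose, the force and the opening at its end, in the units of the state.
- bot.get_obs(): the state, without advancing time (a new reading comes with each control period).
- bot.camera(name): name is "side" or "top" or "wrist"; returns the picture (420x560x3 uint8, red, green, blue); there is no depth.
- bot.get_calibration(name): a dict with "intrinsics" (3x3 intrinsics, pixels), "pose" (4x4, takes a point from camera to world coordinates); the wrist camera has in their place "T_tool_cam" (4x4, takes a point from camera to tool coordinates, whose origin is the TCP and whose axes are the flange's). Camera axes: x right, y down, z forward; pixel columns grow to the right and rows downward; lengths in m; the calibration is good to about 2 mm. A picture is of the moment at which its call begins: read the wrist's pose just before it. get_calibration takes no time and is no camera call.
- bot.job_done(): hands the job in, once; it reports no verdict.
Trained networks look in the newest picture that a camera, given by its name, has taken for a name from the list of things; names that differ only in an ending like _2 or _b are one class to them, and where a whole thing is asked for, a point or a joint stands for the part that bears it (a point fixed in the world has none). Each returns a list of dicts, best first, with "confidence" (0 to 1); they miss things now and then, are a little off and sometimes report something else, mostly with a low value. They report only what shows in the picture. A call takes as long as a camera call.
- bot.masks_of(camera, thing): "pixels" (420x560 bool, what is visible of it) and "extent" ([left, top, right, bottom] in pixels, round what is visible of it).
- bot.mark_of(camera, thing): "uv" ([column, row] in pixels: a listed point, or the origin of a listed thing).
The state is a dict: "time": time; "q": joint angles; "qd": joint speeds; "joint_efforts": joint torques, N m; "ee_pos": TCP position; "tcp_rot": TCP orientation; "wrist_force": force on the tool from outside, world axes, zero at the start; "torque": the same for the moment, N m; "opening": finger opening in m.
Only numpy, scipy, OpenCV 4.12 (cv2) and the standard library are available. Lean on these libraries where they do the work, as an engineer would, in place of code of your own. Each camera call takes 0.05 s, during which the arm holds its last target. There are 200 camera calls.

## Working session

There is one attempt and no reset: what is moved stays moved. The work goes in short steps, Python scripts to look and compute and a shell command to move; the robot and the scene stay as the last step left them, time stands still between calls to the robot, and variables do not carry over. Pictures are saved under pics/ and viewed, about 8 in all and at most 12, crops included, and the job is handed in when it is done.

```bash
mkdir -p pics; ls
cat > h.py <<'E'
import numpy as np, cv2
from workcell import bot
from scipy.spatial.transform import Rotation as R
def ray(cam,uv,z):
    c=bot.get_calibration(cam)
    if 'pose' in c: T=np.array(c['pose'])
    else:
        o=bot.get_obs(); T=tool(o)@np.array(c['T_tool_cam'])
    d=T[:3,:3]@np.linalg.solve(np.array(c['intrinsics']),[uv[0],uv[1],1]); p=T[:3,3]
    return p+d*(z-p[2])/d[2]
def tool(o):
    T=np.eye(4); T[:3,:3]=R.from_euler('xyz',o['tcp_rot'],degrees=True).as_matrix(); T[:3,3]=o['ee_pos']; return T
def snap(cam,name,crop=None):
    im=bot.camera(cam); 
    im2=im if crop is None else im[crop[1]:crop[3],crop[0]:crop[2]]
    cv2.imwrite('pics/'+name,im2[:,:,::-1] if crop is None else cv2.resize(im2[:,:,::-1],None,fx=2,fy=2)); return im
def marks(cam,things):
    for t,z in things:
        for m in bot.mark_of(cam,t)[:2]:
            print(cam,t,np.round(m['uv'],1),round(m['confidence'],2),np.round(ray(cam,m['uv'],z),4))
E
python3 - <<'E'
from h import *
o=bot.get_obs(); print({k:np.round(v,3) for k,v in o.items()})
a=snap('top','top0.png'); marks('top',[('crate',0),('centre_mark',.13),('dial_grip',.199),('bolt_knob',.176)])
b=snap('side','side0.png'); marks('side',[('crate',0),('centre_mark',.13),('dial_grip',.199),('bolt_knob',.176)])
cv2.imwrite('pics/both.png',cv2.resize(np.hstack([a,b]),(1120,420))[:,:,::-1])
E
```

```text
pics
{'time': np.float64(0.0), 'q': array([-7.6432e+01,  5.0120e+00,  1.0032e+01,  9.5100e+01,  1.0000e-03,
        9.0000e+01]), 'qd': array([-0.001,  0.021,  0.045, -0.113,  0.006, -0.027]), 'joint_efforts': array([-1.0000e-03, -5.2038e+01,  4.6481e+01,  1.6000e-02, -0.0000e+00,
       -0.0000e+00]), 'ee_pos': array([ 0.129, -0.534,  0.231]), 'tcp_rot': array([-1.7992e+02, -1.0000e-03,  1.3568e+01]), 'wrist_force': array([-0.148,  0.29 ,  1.127]), 'torque': array([ 0.037, -0.001, -0.016]), 'opening': np.float64(0.085)}
top crate [247.5 204. ] 0.93 [0.5349 0.098  0.    ]
top centre_mark [270.2 178.6] 0.81 [0.5798 0.0274 0.13  ]
top dial_grip [268.8 179.2] 0.68 [0.5638 0.0279 0.199 ]
top dial_grip [260.8 197.2] 0.55 [0.5211 0.047  0.199 ]
top bolt_knob [209.5 190.8] 0.61 [0.5423 0.1721 0.176 ]
side crate [264.8 283.5] 0.8 [0.5347 0.0889 0.    ]
side crate [310.3 163.4] 0.53 [ 0.5452 -0.4042  0.    ]
side centre_mark [253.4 223. ] 0.92 [0.5727 0.0333 0.13  ]
side dial_grip [269.4 207.2] 0.96 [0.5276 0.0491 0.199 ]
side bolt_knob [240.9 254.3] 0.83 [0.5475 0.1679 0.176 ]
```

View pics/top0.png

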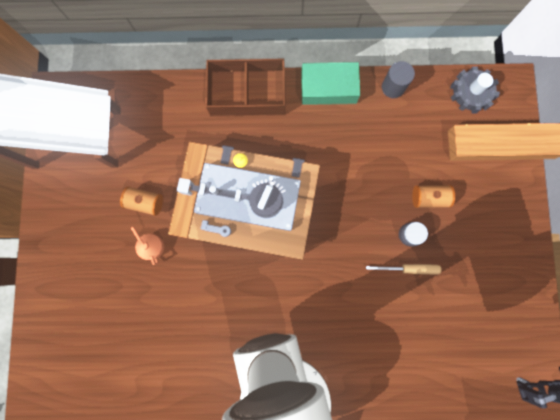

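View pics/side0.png

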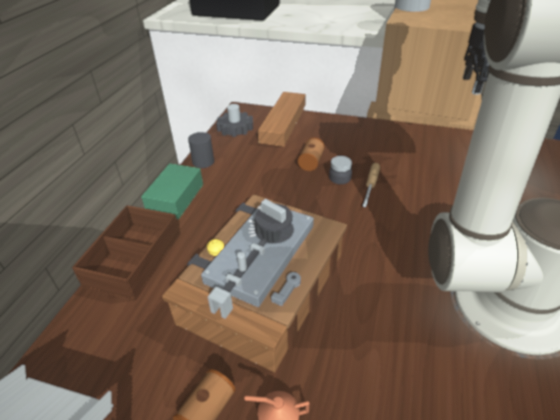

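```bash
python3 -m pendant '[[[2,-2,-2,0,0,0,50],[2.6,-2.4,-1,0,0,0,50],[2.6,-2.4,-1,0,0,0,50],[2.6,-2.4,-1,0,0,0,50],[2.6,-2.4,-1,0,0,0,50]]]' >/dev/null
python3 -m pendant '[[[2.6,-2.4,-1,0,0,0,50],[2.6,-2.4,-1,0,0,0,50],[2.6,-2.4,-1,0,0,0,50],[2.6,-2.4,-1,0,0,0,50],[2.6,-2.4,-1,0,0,0,50]]]' >/dev/null
python3 -m pendant '[[[2.6,-2.4,-1,0,0,0,50],[2.6,-2.4,-1,0,0,0,50],[2.6,-2.4,-1,0,0,0,50],[2.6,-2.4,-1,0,0,0,50],[2.6,-2.4,-1,0,0,0,50]]]'
python3 -c "
from h import *
print(np.round(bot.get_calibration('wrist')['T_tool_cam'],3))"
```

```text
time: 1.75
ee_pos: [0.4259, -0.0827, 0.3976]
tcp_rot: [-179.9, -0.3, 12.9]
wrist_force: [0.7, -1.4, -0.9]
opening: 0.0426
[[ 0.    -0.96  -0.281  0.072]
 [ 1.     0.    -0.001  0.001]
 [ 0.001 -0.281  0.96  -0.142]
 [ 0.     0.     0.     1.   ]]
```

```bash
python3 -m pendant '[[[0,0,0,0,0,0.12,50],[0,0,0,0,0,0.12,50],[0,0,0,0,0,0.12,50],[0,0,0,0,0,0.12,50],[0,0,0,0,0,0.12,50]]]' >/dev/null
python3 -m pendant '[[[0,0,0,0,0,0.12,50],[0.6,-4,0,0,0,0,50],[0.6,-4,0,0,0,0,50],[0.6,-4,0,0,0,0,50],[0.6,-4,0,0,0,0,50]]]' >/dev/null
python3 -m pendant '[[[0,0,0,0,0,0,50]]]'
python3 - <<'E'
from h import *
snap('wrist','w1.png'); marks('wrist',[('centre_mark',.13),('dial_grip',.199),('bolt_knob',.176),('crate',0)])
E
```

```text
time: 2.67
ee_pos: [0.4542, -0.0981, 0.4145]
tcp_rot: [-172.2, 0.2, -16.9]
wrist_force: [-0.6, 0.1, -1.1]
opening: 0.0431
wrist centre_mark [ 47.8 183.7] 0.68 [0.5394 0.2648 0.13  ]
wrist centre_mark [189.  107.8] 0.58 [0.5739 0.0239 0.13  ]
wrist dial_grip [165.1 156.4] 0.61 [0.5243 0.0428 0.199 ]
wrist bolt_knob [ 77.4 161.3] 0.61 [0.5511 0.1672 0.176 ]
wrist bolt_knob [140.3 217.1] 0.6 [0.4631 0.1165 0.176 ]
```

View pics/w1.png

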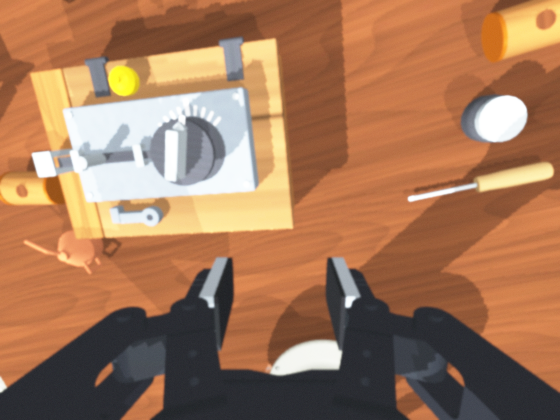

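```bash
python3 -m pendant '[[[0,0,0,0,0,0,50],[0,0,0,0,0,0,50]]]'
python3 - <<'E'
from h import *
o=bot.get_obs(); print(np.round(o['q'],1),np.round(o['qd'],1))
E
python3 -m pendant '[[[0,-2,0,0,0,0,50],[0,-2,0,0,0,0,50]]]'
python3 - <<'E'
from h import *
o=bot.get_obs(); print(np.round(o['q'],1),np.round(o['qd'],1))
E
```

```text
time: 3.08
ee_pos: [0.4518, -0.0999, 0.4145]
tcp_rot: [-172.3, 0.2, -17.1]
wrist_force: [0.6, -1.0, -0.3]
opening: 0.0424
[-17.2   1.7  27.9 116.3   7.7 179.9] [-0.3 -0.5 -0.3 -0.1 -0.2  0. ]
time: 3.25
ee_pos: [0.4565, -0.0831, 0.4203]
tcp_rot: [-171.3, 0.2, -15.6]
wrist_force: [-0.9, 0.1, -0.2]
opening: 0.0426
[-15.6   2.3  29.1 117.    8.7 179.9] [9.7 3.7 7.8 4.3 5.7 0. ]
```

```bash
python3 -m pendant '[[[0,0,0,-0.08,0,0,50],[0,0,0,-0.07,0,0,50],[0,0,0,0,0,-0.122,50],[0,0,0,0,0,-0.122,50],[0,0,0,0,0,-0.122,50]]]' >/dev/null
for i in 1 2 3 4; do python3 -m pendant '[[[0,0,0,0,0,-0.122,50],[0,0,0,0,0,-0.122,50],[0,0,0,0,0,-0.122,50],[0,0,0,0,0,-0.122,50],[0,0,0,0,0,-0.122,50]]]' >/dev/null; done
python3 -m pendant '[[[0,3.6,1.5,0,0,0,50],[0,3.6,1.5,0,0,0,50],[0,3.6,1.5,0,0,0,50],[0,3.6,1.5,0,0,0,50],[0,0,0,0,0,0,50]]]'
```

```text
time: 5.75
ee_pos: [0.5269, 0.0478, 0.3722]
tcp_rot: [178.1, -0.1, 151.9]
wrist_force: [-0.6, -0.7, -0.8]
opening: 0.0426
```

```bash
python3 -m pendant '[[[0,0,0,0.033,0,0,50],[0,0,0,0,0,0,50]]]'
python3 - <<'E'
from h import *
snap('wrist','w2.png'); marks('wrist',[('centre_mark',.13),('dial_grip',.199),('bolt_knob',.176),('float',.1),('pawl',.1)])
for t in ('dial','stem','bolt'):
    for m in bot.masks_of('wrist',t)[:1]: print(t,m['confidence'],m['extent'],m['pixels'].sum())
E
```

```text
time: 5.92
ee_pos: [0.527, 0.0514, 0.3711]
tcp_rot: [-179.9, -0.2, 152.3]
wrist_force: [-0.2, 0.3, 1.4]
opening: 0.0429
wrist centre_mark [286.1 227. ] 0.8 [0.5825 0.03   0.13  ]
wrist dial_grip [266.7 195.7] 0.94 [0.5246 0.0369 0.199 ]
wrist dial_grip [ 33.3 236.6] 0.29 [ 0.4525 -0.1891  0.199 ]
wrist bolt_knob [392.1 155.5] 0.71 [0.5515 0.164  0.176 ]
wrist bolt_knob [281.8 226.4] 0.53 [0.5659 0.0314 0.176 ]
wrist float [357. 228.] 0.61 [0.6366 0.1055 0.1   ]
wrist pawl [344.6  75.1] 0.6 [0.4603 0.1691 0.1   ]
dial 0.63 [231.2, 153.5, 308.7, 230.9] 4621
stem 0.66 [231.8, 151.4, 308.7, 229.0] 4491
bolt 0.6 [305.3, 127.8, 439.9, 175.7] 1511
```

View pics/w2.png

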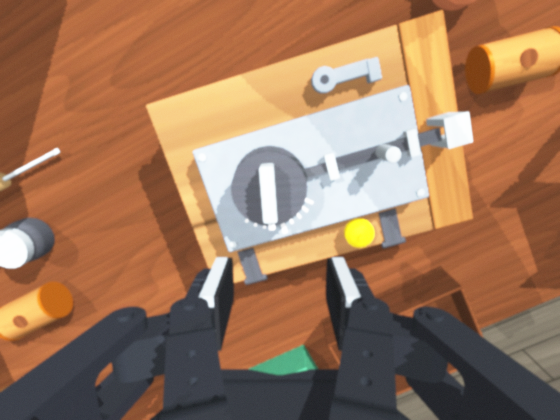

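```bash
cat >> h.py <<'E'
def rectify(im,z,cx,cy,half=.13,s=2000):
    # world-plane picture: up=+x, left=+y
    n=int(2*half*s); px=[]; 
    c=bot.get_calibration('wrist'); K=np.array(c['intrinsics']); T=tool(bot.get_obs())@np.array(c['T_tool_cam']); W=np.linalg.inv(T)
    src=[];dst=[]
    for u,v in [(0,0),(n,0),(n,n),(0,n)]:
        p=W@np.array([cx+half-v/s,cy+half-u/s,z,1]); q=K@p[:3]; src.append(q[:2]/q[2]); dst.append((u,v))
    H=cv2.getPerspectiveTransform(np.float32(src),np.float32(dst)); return cv2.warpPerspective(im,H,(n,n),flags=cv2.INTER_CUBIC)
E
python3 - <<'E'
from h import *
im=cv2.imread('pics/w2.png')
P=[ray('wrist',p,.13)[:2] for p in [(195,152),(407,87),(430,197),(230,250)]]
P=np.array(P);print(np.round(P,4)); 
for i in range(4): d=P[(i+1)%4]-P[i]; print(np.linalg.norm(d).round(4),np.degrees(np.arctan2(d[1],d[0])).round(1))
print(P.mean(0))
a=rectify(im,.13,.535,.05,.09,4200)[:600,:]; b=rectify(im,.199,.525,.04,.05,4000)
cv2.imwrite('pics/r13.png',a); cv2.imwrite('pics/r2.png',np.hstack([cv2.resize(a[60:460,150:550],None,fx=1,fy=1),b]))
E
```

```text
[[ 0.4548 -0.0213]
 [ 0.5029  0.2171]
 [ 0.6291  0.1954]
 [ 0.5767 -0.0466]]
0.2432 78.6
0.1281 -9.7
0.2476 -102.2
0.1245 168.3
[0.5408802  0.08616022]
```

View pics/r2.png

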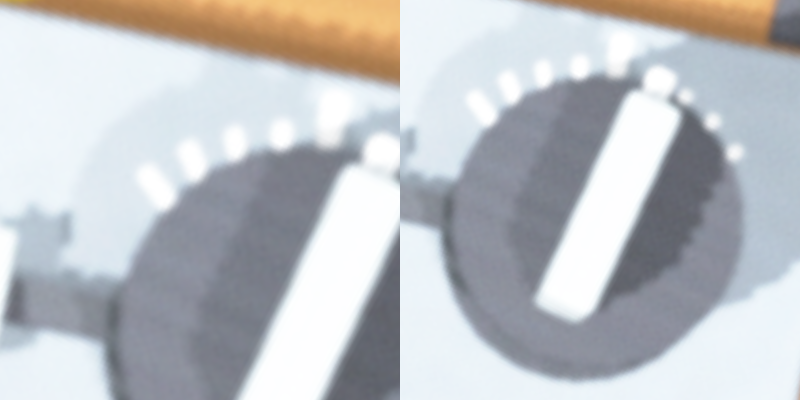

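```bash
python3 -m pendant '[[[-0.3,-1.4,0,0,0,-0.047,50],[0,0,3.2,0,0,0,50],[0,0,3.2,0,0,0,50],[0,0,3.2,0,0,0,50],[0,0,3.2,0,0,0,50]]]'
python3 -m pendant '[[[0,0,0,0,0,0,50],[0,0,0,0,0,0,50]]]'
python3 - <<'E'
from h import *
im=snap('wrist','w3.png'); marks('wrist',[('centre_mark',.13),('dial_grip',.199)])
p=ray('wrist',bot.mark_of('wrist','dial_grip')[0]['uv'],.199); o=bot.get_obs(); print(np.linalg.inv(tool(o))@np.append(p,1)*100)
E
```

```text
time: 6.78
ee_pos: [0.525, 0.0336, 0.2483]
tcp_rot: [179.5, 0.7, 154.7]
wrist_force: [-0.1, -0.1, 0.3]
opening: 0.0427
time: 6.95
ee_pos: [0.522, 0.0329, 0.2422]
tcp_rot: [179.7, 0.2, 154.7]
wrist_force: [1.2, 0.4, 1.5]
opening: 0.0425
wrist centre_mark [304.5 270. ] 0.61 [0.5811 0.0287 0.13  ]
wrist dial_grip [288.4 238.3] 0.8 [0.5258 0.0375 0.199 ]
[-1.75417461e-02  4.78048840e-01  4.51589061e+00  1.00000000e+02]
```

View pics/w3.png

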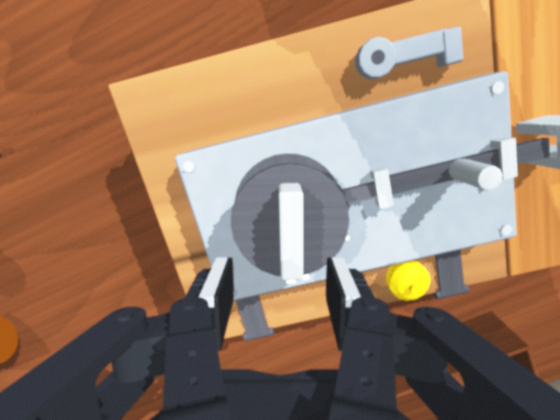

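```bash
python3 -m pendant '[[[0,0.45,0.5,0,0,0,50],[0,0,2,0,0,0,50],[0,0,2,0,0,0,50],[0,0,1.2,0,0,0,50],[0,0,0,0,0,0,50]]]'
python3 -m pendant '[[[0,0,0,0,0,0,50]]]'
```

```text
time: 7.57
ee_pos: [0.531, 0.039, 0.1927]
tcp_rot: [179.2, 1.0, 154.7]
wrist_force: [-0.9, -0.5, -0.9]
opening: 0.0427
time: 7.65
ee_pos: [0.5312, 0.0391, 0.1931]
tcp_rot: [179.2, 1.0, 154.7]
wrist_force: [-0.6, 0.2, 0.5]
opening: 0.0428
```

```bash
python3 -m pendant '[[[0.4,-0.35,0.6,0.014,0.017,0,50],[0,0,0.6,0,0,0,50],[0,0,0,0,0,0,50]]]'
python3 - <<'E'
from h import *
im=snap('wrist','w4.png'); o=bot.get_obs(); print(o['ee_pos'],o['tcp_rot'])
for m in bot.mark_of('wrist','dial_grip')[:2]:
  p=ray('wrist',m['uv'],.199); print(m['uv'],m['confidence'],np.linalg.inv(tool(o))@np.append(p,1)*100)
E
```

```text
time: 7.9
ee_pos: [0.5267, 0.0378, 0.1827]
tcp_rot: [-180.0, 0.1, 154.7]
wrist_force: [-0.4, 0.0, -0.5]
opening: 0.0429
[0.5267948  0.03782985 0.18321278] [-1.79981070e+02  1.47892862e-01  1.54728661e+02]
[280.6, 284.3] 0.58 [ 1.94363362e-01 -6.04790696e-03 -1.57922746e+00  1.00000000e+02]
[302.1, 307.3] 0.56 [ -0.90148641   0.91656116  -1.57670364 100.        ]
```

View pics/w4.png

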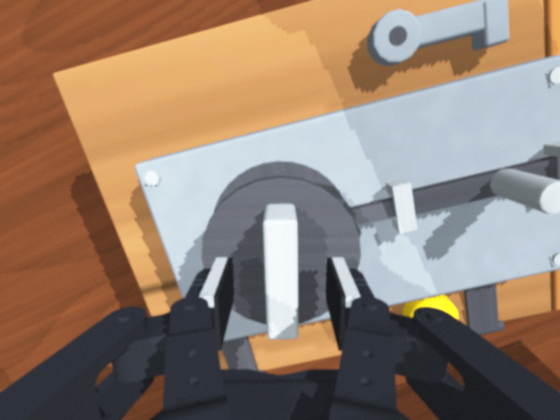

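```bash
python3 -m pendant '[[[0,0,0.5,0,0,0,50],[0,0,0,0,0,0,50],[0,0,0,0,0,0,10]]]' 60
python3 -m pendant '[[[0,0,0,0,0,0,10],[0,0,0,0,0,0,10],[0,0,0,0,0,0,10]]]' 60
python3 -m pendant '[[[0,0,0,0,0,0,10]]]'
```

```text
time: 8.25
ee_pos: [0.5273, 0.0378, 0.1789]
tcp_rot: [180.0, 0.2, 154.7]
wrist_force: [0.2, 0.0, 0.2]
opening: 0.0323
time: 8.5
ee_pos: [0.5274, 0.038, 0.179]
tcp_rot: [179.9, 0.3, 154.7]
wrist_force: [0.4, 0.3, -1.0]
opening: 0.0125
time: 8.58
ee_pos: [0.5274, 0.038, 0.179]
tcp_rot: [179.9, 0.3, 154.7]
wrist_force: [0.1, 0.5, -1.2]
opening: 0.0127
```

```bash
cat > chk.py <<'E'
from h import *
import sys
o=bot.get_obs(); print(round(o['time'],2),np.round(o['ee_pos'],4),np.round(o['tcp_rot'],1),np.round(o['wrist_force'],1)); sys.exit(o['wrist_force'][2]>float(sys.argv[1]))
E
python3 -m pendant '[[[0,0,0.1,0,0,0,10],[0,0,0.1,0,0,0,10]]]' >/dev/null && python3 chk.py 6 &&
python3 -m pendant '[[[0,0,0.1,0,0,0,10],[0,0,0.05,0,0,0,10]]]' >/dev/null && python3 chk.py 6 &&
python3 -m pendant '[[[0,0,0.1,0,0,0,10],[0,0,0.05,0,0,0,10]]]' >/dev/null && python3 chk.py 6 &&
python3 -m pendant '[[[0,0,0.1,0,0,0,10],[0,0,0.05,0,0,0,10]]]' >/dev/null && python3 chk.py 6
```

```text
8.75 [0.5275 0.038  0.1776] [179.9   0.3 154.7] [-0.4 -0.1  2.3]False
```

```bash
sed -i 's/sys.exit(\(.*\))$/sys.exit(int(\1))/' chk.py
python3 -m pendant '[[[0,0,0.1,0,0,0,10],[0,0,0.05,0,0,0,10]]]' >/dev/null && python3 chk.py 6 &&
python3 -m pendant '[[[0,0,0.1,0,0,0,10],[0,0,0.05,0,0,0,10]]]' >/dev/null && python3 chk.py 6 &&
python3 -m pendant '[[[0,0,0.1,0,0,0,10],[0,0,0.05,0,0,0,10]]]' >/dev/null && python3 chk.py 6 &&
python3 -m pendant '[[[0,0,0.1,0,0,0,10],[0,0,0.05,0,0,0,10]]]' >/dev/null && python3 chk.py 6
```

```text
8.92 [0.5274 0.038  0.1762] [179.9   0.3 154.7] [-0.9 -0.2  2.6]
9.08 [0.5274 0.038  0.1748] [179.9   0.3 154.7] [-0.9  0.3  1.8]
9.25 [0.5274 0.038  0.1732] [179.9   0.3 154.7] [-0.3  0.5  1.6]
9.42 [0.5274 0.038  0.1715] [179.9   0.3 154.7] [-0.5  0.3  1.8]
```

```bash
python3 -m pendant '[[[0,0,0.1,0,0,0,10],[0,0,0.05,0,0,0,10]]]' >/dev/null && python3 chk.py 5 &&
python3 -m pendant '[[[0,0,0.1,0,0,0,10],[0,0,0.05,0,0,0,10]]]' >/dev/null && python3 chk.py 5 &&
python3 -m pendant '[[[0,0,0.1,0,0,0,10],[0,0,0.05,0,0,0,10]]]' >/dev/null && python3 chk.py 5 &&
python3 -m pendant '[[[0,0,0.1,0,0,0,10],[0,0,0.05,0,0,0,10]]]' >/dev/null && python3 chk.py 5 &&
python3 -m pendant '[[[0,0,0.1,0,0,0,10],[0,0,0.05,0,0,0,10]]]' >/dev/null && python3 chk.py 5 &&
python3 -m pendant '[[[0,0,0.1,0,0,0,10],[0,0,0.05,0,0,0,10]]]' >/dev/null && python3 chk.py 5 &&
python3 -m pendant '[[[0,0,0.1,0,0,0,10],[0,0,0.05,0,0,0,10]]]' >/dev/null && python3 chk.py 5
```

```text
9.58 [0.5274 0.038  0.1698] [179.9   0.3 154.7] [-0.6  0.4  0.8]
9.75 [0.5274 0.038  0.1681] [179.9   0.3 154.7] [-0.   1.2  1.9]
9.92 [0.5274 0.038  0.1664] [179.9   0.3 154.7] [-1.  -0.8  2. ]
10.08 [0.5276 0.038  0.1655] [179.9   0.4 154.7] [-2.5  0.9  5.9]
```

```bash
python3 -m pendant '[[[0,0,0.05,0,0,0,10],[0,0,0,0,0,0,10]]]' >/dev/null && python3 chk.py 9 &&
python3 -m pendant '[[[0,0,0.05,0,0,0,10],[0,0,0,0,0,0,10]]]' >/dev/null && python3 chk.py 9 &&
python3 -m pendant '[[[0,0,0.05,0,0,0,10],[0,0,0,0,0,0,10]]]' >/dev/null && python3 chk.py 9 &&
python3 -m pendant '[[[0,0,0.05,0,0,0,10],[0,0,0,0,0,0,10]]]' >/dev/null && python3 chk.py 9
```

```text
10.25 [0.5275 0.038  0.1656] [179.8   0.4 154.7] [-0.9  0.8  1. ]
10.42 [0.5275 0.038  0.1656] [179.8   0.4 154.7] [-1.   1.   1.4]
10.58 [0.5275 0.038  0.1655] [179.8   0.4 154.7] [-1.9  0.6  1.9]
10.75 [0.5275 0.038  0.1655] [179.8   0.5 154.7] [-2.   0.8  2.7]
```

```bash
python3 -m pendant '[[[0,0,0.1,0,0,0,10]]]' >/dev/null && python3 chk.py 11 &&
python3 -m pendant '[[[0,0,0.1,0,0,0,10]]]' >/dev/null && python3 chk.py 11 &&
python3 -m pendant '[[[0,0,0.1,0,0,0,10]]]' >/dev/null && python3 chk.py 11 &&
python3 -m pendant '[[[0,0,0.1,0,0,0,10]]]' >/dev/null && python3 chk.py 11 &&
python3 -m pendant '[[[0,0,0.1,0,0,0,10]]]' >/dev/null && python3 chk.py 11 &&
python3 -m pendant '[[[0,0,0.1,0,0,0,10]]]' >/dev/null && python3 chk.py 11
```

```text
10.83 [0.5276 0.038  0.165 ] [179.8   0.5 154.7] [-3.1 -0.3 10.5]
10.92 [0.5277 0.0379 0.1648] [179.8   0.6 154.7] [-5.5 -0.5 12.4]
```

```bash
python3 -m pendant '[[[0.02,0,0.09,0,0.005,0,10]]]' >/dev/null && python3 chk.py 16 &&
python3 -m pendant '[[[0.02,0,0.09,0,0.005,0,10]]]' >/dev/null && python3 chk.py 16 &&
python3 -m pendant '[[[0.02,0,0.09,0,0.005,0,10]]]' >/dev/null && python3 chk.py 16 &&
python3 -m pendant '[[[0.02,0,0.09,0,0.005,0,10]]]' >/dev/null && python3 chk.py 16
```

```text
11.0 [0.5276 0.038  0.1648] [179.7   0.3 154.7] [-2.4 -0.4 10.6]
11.08 [0.5277 0.0379 0.1648] [1.797e+02 1.000e-01 1.547e+02] [-2.   0.4  9. ]
11.17 [0.5278 0.0379 0.1648] [ 1.797e+02 -1.000e-01  1.547e+02] [-2.9 -0.7  9. ]
11.25 [0.528  0.0378 0.1648] [179.7  -0.3 154.7] [-1.1 -1.1 10.3]
```

```bash
python3 -m pendant '[[[0,0,0.13,0,0,0,10]]]' >/dev/null && python3 chk.py 17 &&
python3 -m pendant '[[[0,0,0.13,0,0,0,10]]]' >/dev/null && python3 chk.py 17 &&
python3 -m pendant '[[[0,0,0.13,0,0,-0.05,10]]]' >/dev/null && python3 chk.py 17 &&
python3 -m pendant '[[[0,0,0.13,0,0,-0.08,10]]]' >/dev/null && python3 chk.py 17 &&
python3 -m pendant '[[[0,0,0.13,0,0,-0.08,10]]]' >/dev/null && python3 chk.py 17
```

```text
11.33 [0.5283 0.0377 0.1646] [179.7  -0.2 154.7] [-4.4 -0.2 13.2]
11.42 [0.5283 0.0376 0.1644] [179.6  -0.2 154.7] [-6.2  0.  14. ]
11.5 [0.5283 0.0377 0.1644] [ 1.796e+02 -1.000e-01  1.575e+02] [-4.8  0.9 13.2]
11.58 [0.5284 0.0379 0.1644] [179.5   0.  162.2] [-5.2  2.5 13.4]
11.67 [0.5284 0.0382 0.1644] [1.795e+02 1.000e-01 1.670e+02] [-3.9  1.2 13.1]
```

```bash
python3 -m pendant '[[[0,0,0.13,0,0,-0.08,10]]]' >/dev/null && python3 chk.py 17 &&
python3 -m pendant '[[[0,0,0.13,0,0,-0.08,10]]]' >/dev/null && python3 chk.py 17 &&
python3 -m pendant '[[[0,0,0.13,0,0,-0.08,10]]]' >/dev/null && python3 chk.py 17 &&
python3 -m pendant '[[[0,0,0.13,0,0,-0.08,10]]]' >/dev/null && python3 chk.py 17 &&
python3 -m pendant '[[[0,0,0.13,0,0,-0.08,10]]]' >/dev/null && python3 chk.py 17 &&
python3 -m pendant '[[[0,0,0.13,0,0,-0.08,10]]]' >/dev/null && python3 chk.py 17 &&
python3 -m pendant '[[[0,0,0.13,0,0,-0.06,10]]]' >/dev/null && python3 chk.py 17
```

```text
11.75 [0.5284 0.0385 0.1644] [179.4   0.2 171.8] [-4.8  1.8 12.5]
11.83 [0.5284 0.0388 0.1644] [179.4   0.4 176.7] [-4.7  1.9 14.4]
11.92 [0.5284 0.0392 0.1644] [ 179.4    0.5 -178.5] [-4.7  1.3 12.2]
12.0 [0.5283 0.0395 0.1644] [ 179.4    0.6 -173.7] [-5.7  1.9 12.9]
12.08 [0.5283 0.0398 0.1644] [ 179.4    0.7 -168.9] [-5.3  2.  13.9]
12.17 [0.5282 0.0401 0.1645] [ 179.5    0.8 -164. ] [-4.5  2.3 14. ]
12.25 [0.528  0.0404 0.1645] [ 179.5    0.9 -160.3] [-5.5  1.8 13.9]
```

```bash
python3 -m pendant '[[[0,0,0.13,0,0,-0.05,10]]]' >/dev/null && python3 chk.py 17 &&
python3 -m pendant '[[[0,0,0.13,0,0,-0.01,10]]]' >/dev/null && python3 chk.py 17
python3 - <<'E'
from h import *
im=bot.camera('wrist'); print(ray('wrist',bot.mark_of('wrist','centre_mark')[0]['uv'],.13)); im2=bot.camera('side')
a=cv2.resize(im[130:330,160:410],None,fx=2,fy=2); b=cv2.resize(im2[160:260,200:320],(480,400),interpolation=cv2.INTER_CUBIC)
cv2.imwrite('pics/t1.png',cv2.resize(np.hstack([a,b]),(800,327))[:,:,::-1])
E
python3 chk.py 20
```

```text
12.33 [0.5279 0.0406 0.1645] [ 179.6    1.  -157.3] [-5.3  1.3 13.9]
12.42 [0.5278 0.0407 0.1645] [ 179.6    1.1 -156.5] [-4.3 -0.4 12.7]
[0.57719245 0.02718267 0.13      ]
12.57 [0.5279 0.0406 0.1644] [ 179.6    1.1 -156.7] [-5.9  0.8 13.1]
```

View pics/t1.png

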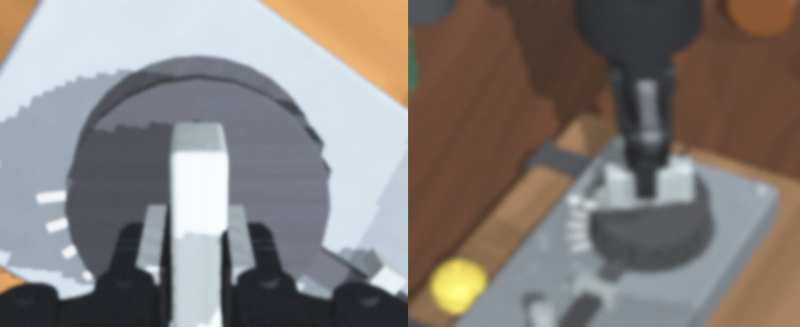

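```bash
python3 -m pendant '[[[0,0,0.13,0,0,-0.007,10]]]' >/dev/null && python3 chk.py 17
python3 - <<'E'
from h import *
from scipy.optimize import least_squares
P=np.array([ray('wrist',(160+a/1.633,130+b/1.633),.13)[:2] for a,b in [(50,197),(57,225),(68,252)]])
ang=np.radians([-48,-36,-24])
f=lambda p:(p[:2]+.055*np.c_[np.cos(ang+p[2]),np.sin(ang+p[2])]-P).ravel()
r=least_squares(f,[.525,.038,-.2]); print(P.round(4),r.x[:2],np.degrees(r.x[2]),r.fun.round(4))
c=np.array([.5262,.039]); print(np.degrees(np.arctan2(*(P-c).T[::-1]))+[48,36,24], np.linalg.norm(P-c,axis=1))
E
```

```text
12.65 [0.5278 0.0407 0.1645] [ 179.6    1.1 -156.3] [-5.1  0.3 13.5]
[[ 0.5514 -0.0047]
 [ 0.5606  0.0011]
 [ 0.5691  0.0083]] [0.52838639 0.04527822] -17.791743311752366 [-0.0005 -0.0002  0.0003 -0.0002  0.0002  0.0004]
[-11.98610409 -11.76869218 -11.59507662] [0.05047699 0.0512021  0.0528131 ]
```

```bash
python3 -m pendant '[[[0,0,0.15,0,0.002,-0.004,10]]]' >/dev/null && python3 chk.py 18 &&
python3 -m pendant '[[[0,0,0.15,0,0.002,0,10]]]' >/dev/null && python3 chk.py 18 &&
python3 -m pendant '[[[0,0,0.15,0,0.002,0,10]]]' >/dev/null && python3 chk.py 18 &&
python3 -m pendant '[[[0,0,0.15,0,0.002,0,10],[0,0,0.15,0,0.002,0,10]]]' >/dev/null && python3 chk.py 18 &&
python3 -m pendant '[[[0,0,0.15,0,0.002,0,10],[0,0,0.15,0,0.002,0,10]]]' >/dev/null && python3 chk.py 18
```

```text
12.73 [0.5278 0.0407 0.1644] [ 179.6    1.1 -156. ] [-5.6  1.1 14. ]
12.82 [0.5278 0.0408 0.1643] [ 179.7    1.1 -156. ] [-4.8  1.  15.4]
12.9 [0.5278 0.0408 0.1643] [ 179.7    1.  -156. ] [-5.7  0.  14.2]
13.07 [0.5279 0.0409 0.1643] [ 179.8    1.  -156. ] [-5.1 -0.1 14.2]
13.23 [0.5279 0.0409 0.1643] [ 179.8    0.9 -156. ] [-5.3  0.7 15. ]
```

```bash
python3 -m pendant '[[[0,0,0.15,0,0.002,0.04,10],[0,0,0.15,0,0.002,0.085,10]]]' >/dev/null && python3 chk.py 18 &&
python3 -m pendant '[[[0,0,0.15,0,0.002,0.085,10],[0,0,0.15,0,0.002,0.085,10]]]' >/dev/null && python3 chk.py 18 &&
python3 -m pendant '[[[0,0,0.15,0,0.001,0.085,10],[0,0,0.15,0,0.001,0.085,10]]]' >/dev/null && python3 chk.py 18 &&
python3 -m pendant '[[[0,0,0.15,0,0,0.085,10],[0,0,0.15,0,0,0.085,10]]]' >/dev/null && python3 chk.py 18 &&
python3 -m pendant '[[[0,0,0.15,0,0,0.085,10],[0,0,0.15,0,0,0.085,10]]]' >/dev/null && python3 chk.py 18 &&
python3 -m pendant '[[[0,0,0.15,0,0,0.085,10],[0,0,0.15,0,0,0.085,10]]]' >/dev/null && python3 chk.py 18 &&
python3 -m pendant '[[[0,0,0.15,0,0,0.085,10]]]' >/dev/null && python3 chk.py 18
```

```text
13.4 [0.528  0.0407 0.1643] [ 179.8    0.8 -163.2] [-5.1 -1.1 15. ]
13.57 [0.5283 0.0402 0.1643] [ 179.8    0.7 -173.4] [-5.1 -0.8 14.7]
13.73 [0.5283 0.0395 0.1643] [179.8   0.7 176.3] [-4.6 -1.6 15.9]
13.9 [0.5281 0.0388 0.1642] [179.7   0.8 166.1] [-6.4 -2.6 14.9]
14.07 [0.5277 0.0382 0.1642] [179.6   0.9 155.8] [-7.6 -1.1 15.5]
14.23 [0.5272 0.0375 0.1642] [179.4   0.9 145.5] [-7.3 -1.8 14.7]
14.32 [0.5269 0.0372 0.1642] [179.4   0.9 140.4] [-6.3 -1.9 16.1]
```

```bash
python3 -m pendant '[[[0,0,0.15,0,0.002,0.07,10]]]' >/dev/null && python3 chk.py 18 &&
python3 -m pendant '[[[0,0,0.15,0,0.002,0.045,10]]]' >/dev/null && python3 chk.py 18 &&
python3 -m pendant '[[[0,0,0.15,0,0.002,0.01,10]]]' >/dev/null && python3 chk.py 18 &&
python3 -m pendant '[[[0,0,0.15,0,0.002,0,10]]]' >/dev/null && python3 chk.py 18
```

```text
14.4 [0.5267 0.037  0.1642] [179.3   0.8 136.1] [-5.6 -1.1 15.3]
14.48 [0.5265 0.0369 0.1641] [179.2   0.7 133.3] [-5.6  0.  15.3]
14.57 [0.5265 0.0368 0.1642] [179.1   0.6 132.6] [-5.3  0.1 15.3]
14.65 [0.5265 0.0367 0.1642] [179.1   0.6 132.5] [-5.3  0.4 14.8]
```

```bash
python3 -m pendant '[[[0,0,0.15,0.002,0.001,0.003,10],[0,0,0.15,0.002,0.001,0,10]]]' >/dev/null && python3 chk.py 18 &&
python3 -m pendant '[[[0,0,0.15,0.002,0.001,0,10],[0,0,0.15,0.002,0.001,0,10]]]' >/dev/null && python3 chk.py 18 &&
python3 -m pendant '[[[0,0,0.15,0.002,0,0,10],[0,0,0.15,0,0,0,10]]]' >/dev/null && python3 chk.py 18
python3 - <<'E'
from h import *
im=bot.camera('wrist'); cv2.imwrite('pics/t2.png',cv2.resize(im[130:330,140:430],None,fx=2,fy=2)[:,:,::-1])
E
python3 chk.py 20
```

```text
14.82 [0.5265 0.0367 0.1642] [179.2   0.6 132.3] [-5.   0.3 14.6]
14.98 [0.5266 0.0367 0.1642] [179.3   0.5 132.3] [-4.6 -0.  13.9]
15.15 [0.5266 0.0368 0.1641] [179.3   0.6 132.4] [-6.3 -0.1 16.1]
15.2 [0.5266 0.0368 0.1641] [179.3   0.6 132.4] [-6.6 -0.5 15.2]
```

View pics/t2.png

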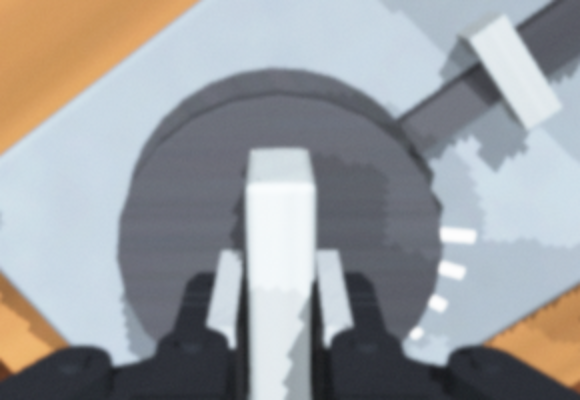

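```bash
python3 -m pendant '[[[0,0,0.15,0,0.001,-0.04,10],[0,0,0.15,0,0.001,-0.085,10]]]' >/dev/null && python3 chk.py 18 &&
python3 -m pendant '[[[0,0,0.15,0,0.001,-0.085,10],[0,0,0.15,0,0.001,-0.085,10]]]' >/dev/null && python3 chk.py 18 &&
python3 -m pendant '[[[0,0,0.15,0,0.001,-0.085,10],[0,0,0.15,0,0.001,-0.085,10]]]' >/dev/null && python3 chk.py 18 &&
python3 -m pendant '[[[0,0,0.15,0,0,-0.085,10],[0,0,0.15,0,0,-0.085,10]]]' >/dev/null && python3 chk.py 18 &&
python3 -m pendant '[[[0,0,0.15,0,0,-0.08,10]]]' >/dev/null && python3 chk.py 18
```

```text
15.37 [0.5268 0.0369 0.1642] [179.2   0.7 139.5] [-3.1  1.4 14.6]
15.53 [0.5271 0.0373 0.1642] [179.2   0.9 149.7] [-5.6  2.1 14.6]
15.7 [0.5274 0.0378 0.1642] [179.2   1.1 160. ] [-4.   2.  15.5]
15.87 [0.5276 0.0385 0.1641] [179.3   1.3 170.2] [-2.8  2.8 12.6]
15.95 [0.5279 0.0388 0.1641] [179.3   1.5 175.1] [-4.4  2.7 14.1]
```

```bash
python3 -m pendant '[[[0,0,0.15,0,0.003,-0.055,10]]]' >/dev/null && python3 chk.py 18 &&
python3 -m pendant '[[[0,0,0.15,0,0.003,-0.02,10]]]' >/dev/null && python3 chk.py 18 &&
python3 -m pendant '[[[0,0,0.15,0,0.003,-0.005,10]]]' >/dev/null && python3 chk.py 18 &&
python3 -m pendant '[[[0,0,0.15,0,0.003,0,10],[0,0,0.15,0,0.002,0,10]]]' >/dev/null && python3 chk.py 18 &&
python3 -m pendant '[[[0,0,0.15,0,0.002,0,10],[0,0,0.15,0,0.002,0,10]]]' >/dev/null && python3 chk.py 18 &&
python3 -m pendant '[[[0,0,0.15,0,0.001,0,10],[0,0,0.15,0,0.001,0,10]]]' >/dev/null && python3 chk.py 18
```

```text
16.03 [0.5282 0.0391 0.1642] [179.4   1.5 178.5] [-4.5  0.7 14.1]
16.12 [0.5283 0.0393 0.1641] [179.4   1.4 179.9] [-4.3  0.3 14.9]
16.2 [0.5285 0.0393 0.1641] [ 179.4    1.4 -179.8] [-5.4  0.4 14.6]
16.37 [0.5286 0.0393 0.1641] [ 179.4    1.2 -179.7] [-5.5  0.1 15.1]
16.53 [0.5286 0.0393 0.1641] [ 179.4    1.2 -179.7] [-4.7 -0.1 14. ]
16.7 [0.5286 0.0393 0.1641] [ 179.4    1.2 -179.7] [-5.7  1.2 14.9]
```

```bash
python3 -m pendant '[[[0,0,-0.05,0,0,0,10],[0,0,0,0,0,0,10],[0,0,0,0,0,0,30],[0,0,0,0,0,0,40],[0,0,0,0,0,0,40]]]'
python3 -m pendant '[[[0,0,0,0,0,0,40],[0,0,-1,0,0,0,40],[0,0,-3,0,0,0,40],[0,0,-3,0,0,0,40],[0,0,-3,0,0,0,40]]]'
python3 -m pendant '[[[0,0,-3,0,0,0,40],[0,0,-3,0,0,0,40],[0,0,0,0,0,0,40],[0,0,0,0,0,0,40]]]'
python3 - <<'E'
from h import *
im=snap('wrist','w5.png'); print(bot.get_obs()['tcp_rot']); marks('wrist',[('centre_mark',.13),('dial_grip',.186),('bolt_knob',.176)])
a=rectify(im,.184,.527,.04,.05,4000); b=rectify(im,.176,.55,.165,.04,5000)
cv2.imwrite('pics/r5.png',np.hstack([a,b])[:,:,::-1])
E
```

```text
time: 17.12
ee_pos: [0.5284, 0.0392, 0.1644]
tcp_rot: [179.4, 1.2, -179.7]
wrist_force: [-0.5, 0.3, -0.0]
opening: 0.0342
time: 17.53
ee_pos: [0.5238, 0.0378, 0.2607]
tcp_rot: [179.5, 0.4, -179.8]
wrist_force: [-0.5, -0.6, 0.2]
opening: 0.0346
time: 17.87
ee_pos: [0.5236, 0.0372, 0.3324]
tcp_rot: [179.5, 1.0, -179.8]
wrist_force: [-0.0, -0.8, -0.8]
opening: 0.0342
[ 179.45184962    1.02608413 -179.76006706]
wrist centre_mark [271.4 230.7] 0.83 [0.5766 0.0299 0.13  ]
wrist dial_grip [278.7 197.3] 0.77 [0.524  0.0371 0.186 ]
wrist bolt_knob [413.7 222.3] 0.57 [0.5499 0.163  0.176 ]
```

View pics/r5.png

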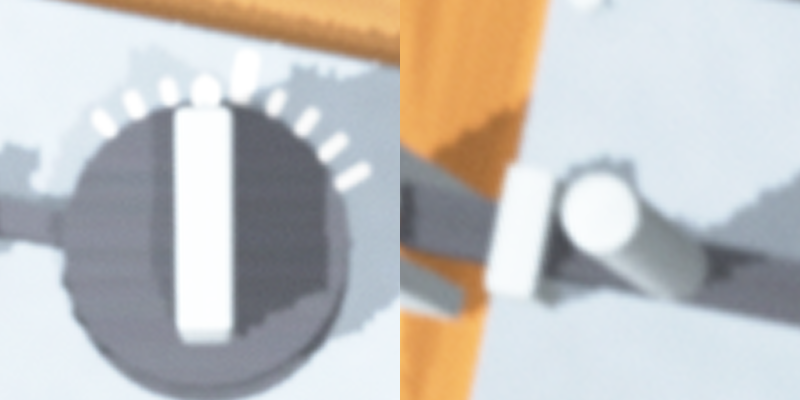

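```bash
python3 -m pendant '[[[0,0,0,0.009,0.018,0.105,40],[0,0,0,0,0,0.105,40],[0,3.3,1.5,0,0,0,40],[0,3.3,1.5,0,0,0,40],[0,3.3,1.5,0,0,0,40]]]'
python3 -m pendant '[[[0,3.1,1.5,0,0,0,40],[0,0,0,0,0,0,40],[0,0,0,0,0,0,40]]]'
python3 - <<'E'
from h import *
im=snap('wrist','w6.png'); o=bot.get_obs(); print(o['ee_pos'],o['tcp_rot'])
for m in bot.mark_of('wrist','bolt_knob')[:2]:
  p=ray('wrist',m['uv'],.176); print(m['uv'],m['confidence'],p,np.linalg.inv(tool(o))@np.append(p,1)*100)
E
```

```text
time: 18.48
ee_pos: [0.543, 0.1313, 0.2822]
tcp_rot: [-179.9, -0.4, 167.1]
wrist_force: [0.4, 0.4, -0.7]
opening: 0.0341
time: 18.73
ee_pos: [0.5483, 0.1676, 0.2579]
tcp_rot: [-179.6, -1.0, 167.4]
wrist_force: [0.7, -0.4, 0.4]
opening: 0.0342
[0.54819359 0.16742943 0.25743395] [-179.58940009   -1.03730375  167.3493898 ]
[274.5, 225.6] 0.78 [0.55038158 0.16136216 0.176     ] [ -0.4937301   -0.48576341   8.13947982 100.        ]
```

View pics/w6.png

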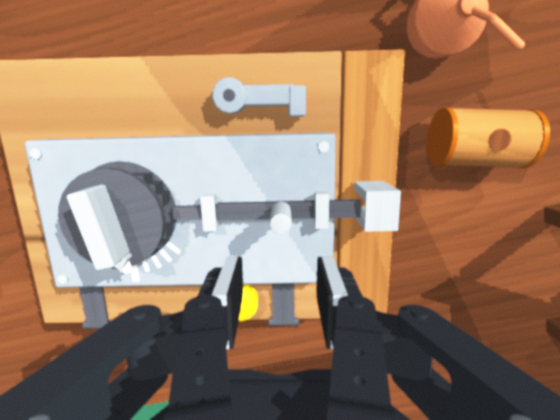

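```bash
python3 -m pendant '[[[0,-0.15,1,-0.007,-0.018,-0.015,40],[0,0,2.5,0,0,0,40],[0,0,2.5,0,0,0,40],[0,0,0,0,0,0,40],[0,0,0,0,0,0,40]]]'
python3 - <<'E'
from h import *
im=snap('wrist','w7.png'); o=bot.get_obs()
for m in bot.mark_of('wrist','bolt_knob')[:2]:
  p=ray('wrist',m['uv'],.176); print(m['uv'],m['confidence'],p,np.linalg.inv(tool(o))@np.append(p,1)*100)
E
```

```text
time: 19.25
ee_pos: [0.5484, 0.1606, 0.2004]
tcp_rot: [179.9, 0.4, 167.9]
wrist_force: [-0.7, 0.4, 0.9]
opening: 0.0341
[290.6, 252.5] 0.65 [0.55064433 0.16594672 0.176     ] [-8.29999518e-02  5.66153546e-01  2.43883725e+00  1.00000000e+02]
[266.7, 83.3] 0.41 [0.46499548 0.1720621  0.176     ] [  8.41984833  -0.62949676   2.38209874 100.        ]
```

View pics/w7.png

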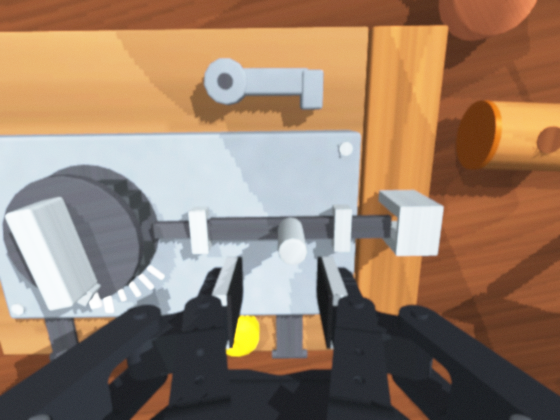

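```bash
python3 -m pendant '[[[0,0.55,0,0,0.006,-0.005,40],[0,0,0,0,0,0,40]]]'
python3 -m pendant '[[[0,0,1.5,0,0,0,40],[0,0,1.5,0,0,0,40],[0,0,1,0,0,0,40],[0,0,0,0,0,0,40]]]'
python3 chk.py 10
```

```text
time: 19.52
ee_pos: [0.5509, 0.1663, 0.2039]
tcp_rot: [179.7, 0.2, 168.2]
wrist_force: [0.4, 0.0, -0.4]
opening: 0.0342
time: 19.85
ee_pos: [0.5538, 0.1678, 0.1676]
tcp_rot: [179.5, 0.6, 168.2]
wrist_force: [-0.3, 0.5, -0.3]
opening: 0.0341
19.85 [0.5538 0.1678 0.1676] [179.5   0.6 168.2] [-0.3  0.5 -0.3]
```

```bash
python3 -m pendant '[[[0.27,-0.24,0.7,0.008,0.01,0,40],[0,0,0.7,0,0,0,40],[0,0,0,0,0,0,40]]]'
python3 -m pendant '[[[0,0,0,0,0,0,12],[0,0,0,0,0,0,12],[0,0,0,0,0,0,12],[0,0,0,0,0,0,12]]]' 40
python3 chk.py 10
```

```text
time: 20.1
ee_pos: [0.551, 0.1663, 0.1541]
tcp_rot: [-180.0, 0.0, 168.2]
wrist_force: [-0.2, 0.3, 0.4]
opening: 0.0339
time: 20.43
ee_pos: [0.551, 0.1663, 0.1544]
tcp_rot: [180.0, -0.0, 168.2]
wrist_force: [0.2, -0.2, -2.7]
opening: 0.0142
20.43 [0.551  0.1663 0.1544] [180.   -0.  168.2] [ 0.2 -0.2 -2.7]
```

```bash
python3 -m pendant '[[[0,-0.2,0,0,0,0,12],[0,-0.3,0,0,0,0,12]]]' >/dev/null; python3 chk.py 10 &&
python3 -m pendant '[[[0,-0.3,0,0,0,0,12],[0,-0.3,0,0,0,0,12]]]' >/dev/null && python3 chk.py 10 &&
python3 -m pendant '[[[0,-0.3,0,0,0,0,12],[0,-0.3,0,0,0,0,12]]]' >/dev/null && python3 chk.py 10
```

```text
20.6 [0.5503 0.1628 0.1544] [179.8  -0.  168.3] [ 0.7  4.3 -3.2]
20.77 [0.5494 0.158  0.1545] [179.7   0.  168.4] [ 1.5  5.4 -3.1]
20.93 [0.5484 0.1531 0.1544] [179.5   0.  168.5] [ 1.1  4.9 -3.4]
```

```bash
python3 -m pendant '[[[0,-0.3,0,0.003,0,0,12],[0,-0.3,0,0.003,0,0,12]]]' >/dev/null; python3 chk.py 10 &&
python3 -m pendant '[[[0,-0.3,0,0.003,0,0,12],[0,-0.3,0,0.003,0,0,12]]]' >/dev/null && python3 chk.py 10 &&
python3 -m pendant '[[[0,-0.2,0,0,0,0,12],[0,-0.2,0,0,0,0,12]]]' >/dev/null && python3 chk.py 10 &&
python3 -m pendant '[[[0,-0.2,0,0,0,0,12],[0,-0.2,0,0,0,0,12]]]' >/dev/null && python3 chk.py 10
```

```text
21.1 [0.5474 0.148  0.1544] [179.7   0.  168.5] [ 1.2  5.6 -3. ]
21.27 [0.5465 0.1432 0.1545] [179.9   0.  168.5] [ 3.6 17.6 -1.9]
21.43 [0.5465 0.1433 0.1545] [179.3   0.  168.7] [ 3.1 13.5 -5.7]
21.6 [0.5464 0.1434 0.1545] [178.8   0.  168.9] [ 1.9 13.5 -4.7]
```

```bash
python3 -m pendant '[[[0,-0.4,0,0.012,0,-0.005,12],[0,-0.4,0,0.012,0,-0.005,12]]]' >/dev/null; python3 chk.py 10
python3 -m pendant '[[[0,0,0,0,0,0,12],[0,0,0,0,0,0,25],[0,0,0,0,0,0,36],[0,0,0,0,0,0,36]]]'
python3 -m pendant '[[[0,0,-1.5,0,0,0,36],[0,0,-3,0,0,0,36],[0,0,-3,0,0,0,36],[0,0,-3,0,0,0,36],[0,0,-3,0,0,0,36]]]'
python3 -m pendant '[[[0,0,-3,0,0,0,36],[0,0,-3,0,0,0,36],[0,0,0,0,0,0,36],[0,0,0,0,0,0,36]]]'
python3 - <<'E'
from h import *
im=snap('wrist','w8.png'); marks('wrist',[('dial_grip',.186),('bolt_knob',.176)])
E
```

```text
21.77 [0.5464 0.1432 0.1546] [179.2   0.  169.7] [ 5.5 25.7 -7.7]
time: 22.1
ee_pos: [0.5465, 0.1437, 0.1551]
tcp_rot: [179.2, 0.1, 169.8]
wrist_force: [-0.1, 0.1, 0.2]
opening: 0.031
time: 22.52
ee_pos: [0.5433, 0.1392, 0.2888]
tcp_rot: [179.5, -0.5, 169.7]
wrist_force: [1.2, -0.0, 0.1]
opening: 0.031
time: 22.85
ee_pos: [0.5438, 0.1369, 0.3603]
tcp_rot: [179.3, 0.2, 169.5]
wrist_force: [0.0, 0.0, -1.4]
opening: 0.0308
wrist dial_grip [173.2 193.7] 0.63 [0.5276 0.0375 0.186 ]
wrist bolt_knob [282.9 188.3] 0.89 [0.5433 0.1418 0.176 ]
```

Run:
```python
from h import *
for f in ('w5.png','w8.png'):
    if f=='w5.png': continue
    im=cv2.imread('pics/'+f); a=rectify(im,.184,.527,.04,.036,6000); m=(a.min(2)>215).astype(np.uint8)
    n,l,s,c=cv2.connectedComponentsWithStats(m); i=l[l.shape[0]//2,l.shape[1]//2]
    if i==0: i=1+np.argmax(s[1:,4])
    r=cv2.minAreaRect(np.argwhere(l==i)[:,::-1].astype(np.float32)); print(r,s[i])
    vx,vy,_,_=cv2.fitLine(np.argwhere(l==i)[:,::-1].astype(np.float32),cv2.DIST_L2,0,.01,.01).ravel(); print('bar yaw',np.degrees(np.arctan2(-vx,-vy)))
```

```text
((128.87887573242188, 205.333984375), (412.0703430175781, 256.55902099609375), 89.6869125366211) [    0     0   259   412 49639]
bar yaw -162.18042
```

Run:
```python
from h import *
im=cv2.imread('pics/w8.png'); a=rectify(im,.184,.527,.038,.036,6000)
for th in (200,225,235,245):
    l=cv2.connectedComponentsWithStats((a.min(2)>th).astype(np.uint8))
    for i in range(1,l[0]):
        if l[2][i,4]>5000:
            q=np.argwhere(l[1]==i)[:,::-1].astype(np.float32); r=cv2.minAreaRect(q); v=cv2.fitLine(q,cv2.DIST_L2,0,.01,.01).ravel()
            print(th,np.round(np.array(r[1])/6,1),np.round(l[3][i]),np.degrees(np.arctan(v[0]/v[1])).round(1))
```

```text
200 [69.2 40.9] [164. 193.] 15.0
200 [22.5 22.5] [385. 387.] -46.8
225 [68.3 18.7] [195. 217.] 3.9
225 [21.2 21.3] [387. 390.] -49.0
235 [68.3 17. ] [197. 218.] 4.3
245 [54.5 12.7] [203. 241.] 0.3
```

```bash
python3 -c "
from workcell import bot
bot.job_done()"
```

```text
the job is handed in; nothing more can be done
```

The combination was dialled, the bolt was drawn to its stop, and the job was handed in at about 23 s, with the gripper clear of everything.

- **Dial:** I felt for the spring plate and kept pushing with about 14–16 N measured at the wrist. That is an estimated 10–13 N on the plate, allowing for rubbing. The dial held at about +35.7°, −35.7° and +12.1°, each for at least half a second by the clock, with no overrun past either third mark. I then let go.
- **Bolt:** It slid freely at about 5 N and came up against its stop after about 23.5 mm. A firmer push of about 26 N moved it no further, and I then released the knob.
- **Last checks:** From the last wrist picture, the knob was 105–106 mm from the dial's axis, against 106 mm expected when fully back. The grip bar measured at about +12.1°, which is the first mark left.
- **Less certain:** The picture limit was reached, so I measured that last picture by program and did not view it. At lower brightness thresholds the program merged the bar with other bright areas and read up to 15° off. I used the only one that matched the bar's size (54.5 × 12.7 mm). The plate force and dial angles come from wrist force and tool angle; nothing measured them directly. I did not check the bystanders at the end; the gripper stayed clear of them.

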